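# Put the cufflink tin away in the sprung valet case

## Task

Press the red release button on top of the wooden valet case so that its tray springs out, and set the small brass tin down upright in the front compartment of the tray without dropping it. Then push the tray home by its front until it clicks and stays shut by itself; be gentle with the button and the tray, pushing only as hard as the catch needs and always with less than 20 N, and leave everything else where it stands.

Things in the scene. Friction and masses are not known exactly. Their poses are not given: they have to be found in the camera images.
- chest: Dark wooden valet case fixed to the table, 180 deep (x) x 190 wide (y) x 80 mm high with a blue cloth patch and a white dish on its top. Origin at the centre of its underside; its -x side is the front, where the tray comes out; z up. It stands turned by up to 0.3 rad either way
- tray (a joint): Travel of the tray out of the case along the case's -x, m: about 0 latched, 0.08 sprung fully out, -0.002 at the rigid inner stop. A spring pushes it out (4.6 N shut, 1.4 N out). Pushing home, the catch ramp (0.017 to 0.009) raises the force to 10 N, then it dips to 7 N though NOT yet caught; at about 0 it snaps in, and 2 mm on it meets the stop. Let go earlier, it springs out
- tray_plate (a point): Nominal middle of the outer face of the tray's wooden front plate (push here, along the case's +x); moves with the tray. The plate is 160 mm wide (y), 20 mm thick, reaching from 10 to 66 mm above the table. The plate is adjustable on brass runners: its real outer face stands 0 to 18 mm farther out (-x) than this point, a fixed amount through the run; how much is not told and must be found by touch
- tray_well (a point): Centre of the floor of the tray's front compartment (moves with the tray); axes as the case's. The compartment is 67 (x) x 130 mm (y) inside with walls 26 mm above this floor, 6 mm thick; the floor is 14 mm above the table. It lies 50 mm + tray value in front of the case's origin: all of it is clear of the case when sprung out
- release (a joint): Travel of the red button, m: 0 up, 0.008 fully down (rigid stop). Its spring takes 2.5 N at the start and 6 N fully down; the tray lets go at about 0.005. When the tray is pushed home the catch pulls the button down by about 5 mm, and it springs back up as the tray clicks in
- release_top (a point): Centre of the top of the round red button (26 mm across), on the case's top, 30 mm from the case's middle towards the front; 94 mm above the table when up and 14 mm proud of the case's top. Press straight down
- tin: Small round brass cufflink tin, 40 mm across, 28 mm high, about 0.06 to 0.13 kg, standing on the table. Origin at the centre of its underside, z up
- polish: Bystander: flat black polish tin, 56 mm across, 22 mm high; origin at the centre of its underside. Leave alone
- scent: Bystander: amber glass bottle with a brass cap, 48 mm across, 100 mm high; origin at the centre of its underside. Leave alone
- dish: Bystander: white bowl, 60 mm across, 20 mm high, standing on the rear part of the case's top; origin at the centre of its underside. Leave alone
- brush: Bystander: wooden-handled brush lying on the table on the right (-y). Leave alone
- ring_box: Bystander: small green gift box, 55 x 55 x 36 mm, on the left (+y); origin at the centre of its underside. Leave alone
Things that resemble listed ones, but are neither listed nor needed, are in the scene too. Several things have the shape of the tin; the one meant has the colours described above.

How it is judged:
By the outcome, as a careful person would: the job done as asked, in the order asked, and still so for the second after the job is handed in, with the robot touching nothing.
It also fails if it takes over 72 s, if anything falls off the work surface, if the arm or the gripper's body presses on something with over 40 N, if the wrist force passes 120 N, or if a joint passes its speed limit or range.

## Robot

A 7-joint arm with a two-finger parallel gripper is mounted at the origin on the work surface. World frame = base frame: x ahead of the robot, y to its left, z up, the work surface at z = 0. Lengths are in m, angles in rad, forces in N, time in s.
With the tool pointing down it reaches from about 0.425 to 0.925 m from the base axis. Payload 6.8 kg.
Tool frame: the origin (TCP) lies on the centre line of the jaws, within the pads' length; the fingertips stand ahead of it and the grasp point (between the pads) lies 11 mm behind it (r.tcp_to_tips is the z of the fingertips in the tool frame, in m); z points along the fingers, y is the line along which they close (so a half turn about z gives the same grasp; the last joint's range is limited). The gripper opens to 85 mm and grips with 20 to 120 N. Pads are 22 mm wide; open, the fingers measure 114 mm over their backs; the gripper's body (76 mm by 85 mm) begins 54 mm behind the grasp point. The pads swing forward as they close: fully open they stand 13 mm farther back than shut.
Start: joints at [1.229, 0.477, 0.022, 1.555, -0.011, 1.109, -0.083], TCP at [0.156, -0.657, 0.239] pointing down, gripper open.
Joint ranges: [-2.96, 2.96], [-0.34, 2.1], [-1.41, 1.46], [0.24, 2.44], [-1.37, 4.51], [0.17, 1.92], [-2.96, 2.96]. Speed limits (rad/s): [2.39, 2.39, 3.14, 3.14, 3.14, 3.14, 3.14].

## Interface

Orientations are given as a rotation vector (axis times angle).
In Python, from bench import r, optics gives the robot as it stands.
- The arm moves only by the shell command python3 -m creep 'ROWS' [FORCE]. ROWS is a JSON object whose one key "rows" holds a list of rows, each a list of 7 numbers: the shift along the tool's x, y, z in units of 25 mm (1.0 is 25 mm), then the turn, a rotation vector about the tool's x, y, z in units of 8 degrees (1.0 is 8 degrees), then the finger opening in mm, from 0 to 85.4. A call has 1 to 10 rows; each row is the pose to reach, as a shift and turn from the pose commanded when the call began, along the tool's axes at that moment; what a row does not reach only later rows make up. A row lasts 1/8 s, in which the tool goes at most 62.5 mm and 10.7 degrees, less where a joint would pass 70% of its speed; a pose out of reach is approached as far as the arm can. A call with a gripper value outside its range is refused whole. The fingers move at their own pace and stop on an object; FORCE is the grip in N (left out, the last holds). Time passes only in rows, so rows that repeat a pose let the fingers close. It gives the time, the measured TCP pose, the force, the opening and the grip force at its end, in the units of the state.
- r.get_obs(): the state, without advancing time (a new reading comes with each control period).
- optics.grab_frame(name): name is "scene" or "side" or "wrist"; returns a dict with "color" (480x640x3 uint8, blue, green, red), "K" (3x3 intrinsics, pixels), "R" (3x3) and "t" (3): a world point X has camera coordinates R X + t. Camera axes: x right, y down, z forward; pixel columns grow to the right and rows downward; lengths in m; the calibration is good to about 2 mm. A picture is of the moment at which its call begins. There is no depth.
- r.hand_in(): hands the job in; it is judged then, once.
The state is a dict: "clock": time; "joints": joint angles; "qvel": joint speeds; "tau": joint torques, N m; "tcp_pos": TCP position; "orientation": TCP orientation; "contact_force": force on the tool from outside, world axes, zero at the start; "moment": the same for the moment, N m; "grip_width": finger opening in m; "gripper_force": force on a finger pad.
Only numpy, scipy, OpenCV 4.12 (cv2) and the standard library are available. Lean on these libraries where they do the work, as an engineer would, in place of code of your own. Each camera call takes 0.05 s, during which the arm holds its last target. There are 200 camera calls.

## Working session

There is one attempt and no reset: what is moved stays moved. The work goes in short steps, Python scripts to look and compute and a shell command to move; the robot and the scene stay as the last step left them, time stands still between calls to the robot, and variables do not carry over. Pictures are saved under pics/ and viewed, at most 10 in all, crops included, and the job is handed in when it is done.

```bash
ls; mkdir -p pics; python3 - <<'E'
from bench import r, optics
import cv2, numpy as np, pickle
print(r.get_obs(), r.tcp_to_tips)
d={}
for n in ("scene","side"):
    f=optics.grab_frame(n); d[n]=f; cv2.imwrite(f"pics/{n}0.png",f["color"])
    print(n,f["K"].tolist(),(-f["R"].T@f["t"]).tolist(),f["R"].tolist())
pickle.dump(d,open("f0.pkl","wb"))
E
```

```text
pics
{'clock': 0.0, 'joints': array([ 1.22888906,  0.47780275,  0.022374  ,  1.55648467, -0.01149119,
        1.1092718 , -0.08309139]), 'qvel': array([-7.20076993e-04, -1.04041765e-03,  3.03051643e-05, -1.01251345e-03,
        6.77409183e-04, -7.33629297e-04,  4.90186622e-04]), 'tau': array([-1.29135742e-04, -5.96462452e+01,  1.60780605e+00, -2.81200433e+01,
        1.23868149e-02,  9.48310015e-03,  2.20967837e-05]), 'tcp_pos': array([ 0.15621269, -0.65607323,  0.23831056]), 'orientation': array([-3.11836180e+00, -3.66222960e-01,  5.85658262e-04]), 'contact_force': array([ 0.69725516, -0.36524883,  0.46974053]), 'moment': array([ 0.03733965, -0.0451363 , -0.01746829]), 'gripper_force': 0.0, 'grip_width': 0.08553790957684915} 0.008
scene [[492.9687163668474, 0.0, 322.9678878641529], [0.0, 492.9687163668474, 232.33987137790137], [0.0, 0.0, 1.0]] [1.4045588375159106, -0.4650130646358647, 1.0501040964901587] [[0.47008920189620457, 0.8824214754376583, 0.0186676711727999], [0.6542730855836568, -0.33419675059743403, -0.6784093612052812], [-0.5924043144183121, 0.3311266699867934, -0.7344469052845324]]
side [[465.3813936082522, 0.0, 322.30677746581847], [0.0, 465.3813936082522, 237.53288079870882], [0.0, 0.0, 1.0]] [0.27045981251951623, 0.8462391342792607, 0.9021968769235451] [[-0.9238420319566693, -0.3827648213234872, 0.002644153431859579], [-0.2536713754486861, 0.6070594964095701, -0.7530800761518862], [0.2866474023397806, -0.6963977738161989, -0.6579235573801091]]
```

View pics/scene0.png

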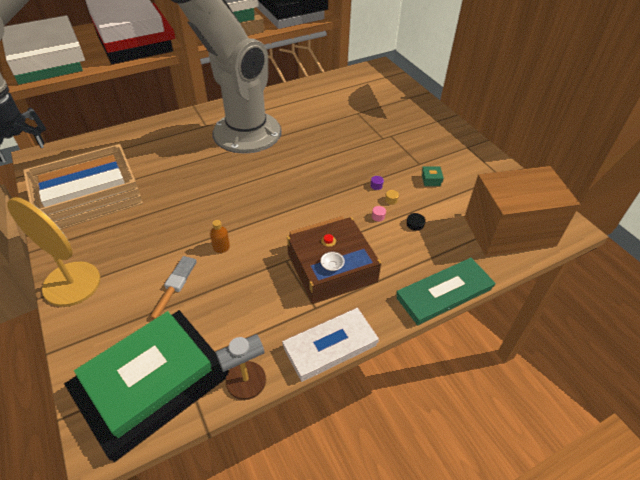

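View pics/side0.png

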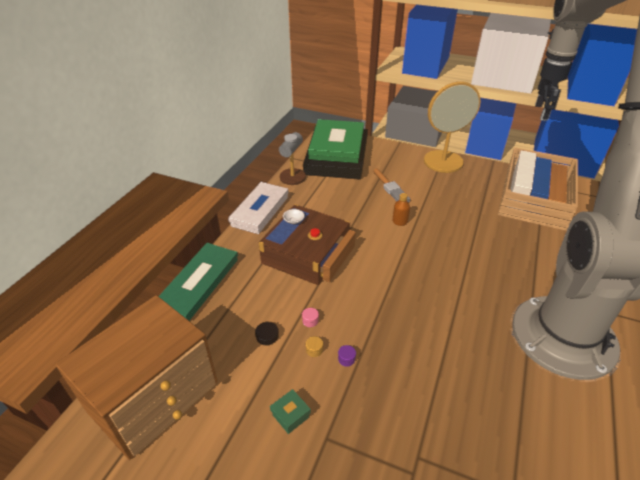

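The scene view shows the case at about (333,258), the red button at (328,239) and the brass tin at (392,197), next to a pink one (379,213) and a purple one (377,183). In the side view the tin is at (314,346) and the button at (315,233). Next I'll zoom in and segment.

```bash
cat > h.py <<'E'
import numpy as np, cv2
from scipy.spatial.transform import Rotation as Ro
def ray(f,p):
    d=f["R"].T@np.linalg.inv(f["K"])@np.array([p[0],p[1],1.]); return -f["R"].T@f["t"], d
def onz(f,p,z):
    c,d=ray(f,p); return c+d*(z-c[2])/d[2]
def tri(fs,ps):
    A=np.zeros((3,3));b=np.zeros(3)
    for f,p in zip(fs,ps):
        c,d=ray(f,p); d=d/np.linalg.norm(d);M=np.eye(3)-np.outer(d,d);A+=M;b+=M@c
    return np.linalg.solve(A,b)
def proj(f,X):
    q=f["K"]@(f["R"]@np.asarray(X)+f["t"]); return q[:2]/q[2]
def seg(f,box,h0,h1,smin,vmin=60):
    x0,y0,x1,y1=box; H=cv2.cvtColor(f["color"],cv2.COLOR_BGR2HSV)[y0:y1,x0:x1].astype(int)
    h=H[...,0]; m=((h>=h0)&(h<=h1) if h0<h1 else (h>=h0)|(h<=h1))&(H[...,1]>smin)&(H[...,2]>vmin)
    n,l,s,c=cv2.connectedComponentsWithStats(m.astype(np.uint8)); i=1+np.argmax(s[1:,4])
    return c[i]+[x0,y0], s[i]
def shift(dw,ori):  # world shift -> tool rows units
    return Ro.from_rotvec(ori).inv().apply(dw)/0.025
E
python3 - <<'E'
import pickle,cv2,numpy as np
from h import *
d=pickle.load(open("f0.pkl","rb")); S,T=d["scene"],d["side"]
a,b=seg(S,(315,225,345,255),172,6,170),seg(T,(300,220,330,245),172,6,170); print(a,b,tri([S,T],[a[0],b[0]]),onz(S,a[0],.092),onz(T,b[0],.092))
a,b=seg(S,(382,186,402,208),18,28,130,120),seg(T,(300,332,328,360),15,28,140,120); print(a,b,tri([S,T],[a[0],b[0]]),onz(S,a[0],.02),onz(T,b[0],.02))
c1=cv2.resize(S["color"][205:305,275:395],None,fx=5,fy=5,interpolation=cv2.INTER_CUBIC)
c2=cv2.resize(T["color"][195:295,250:370],None,fx=5,fy=5,interpolation=cv2.INTER_CUBIC)
cv2.imwrite("pics/c1.png",c1);cv2.imwrite("pics/c2.png",c2)
E
```

```text
(array([327.98666667, 238.01333333]), array([ 9,  9,  9,  9, 75], dtype=int32)) (array([314.56521739, 231.71014493]), array([10,  8, 10,  9, 69], dtype=int32)) [ 0.65317077 -0.02918386  0.08858672] [ 0.65558722 -0.03085125  0.092     ] [ 0.65171835 -0.02527196  0.092     ]
(array([391.60283688, 196.38297872]), array([  4,   4,  13,  15, 141], dtype=int32)) (array([312.47695035, 346.37056738]), array([  0,   0,  28,  28, 564], dtype=int32)) [0.53254306 0.26272576 0.0130669 ] [0.53702121 0.25712394 0.02      ] [0.53152829 0.26839435 0.02      ]
```

View pics/c1.png

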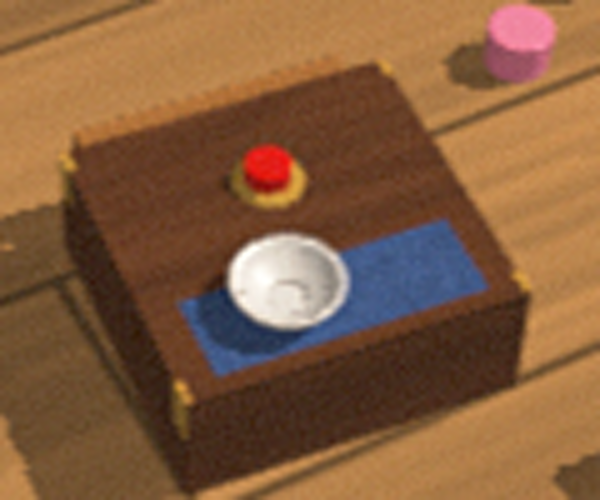

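View pics/c2.png

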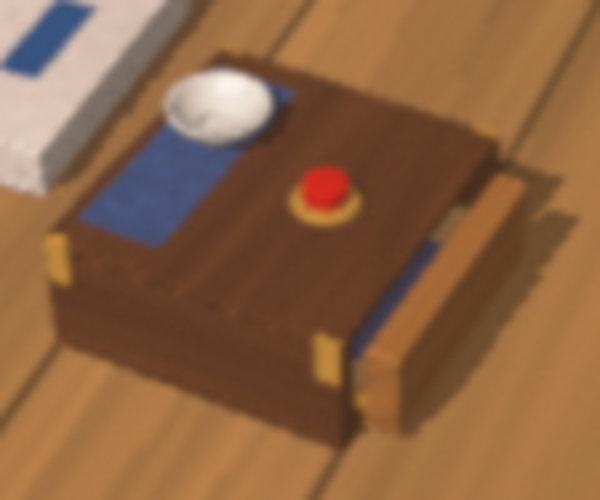

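The crops give the top corners of the case. In crop 1 they are (388,68), (70,160), (185,385) and (527,290). In crop 2 they are (222,55), (497,143), (343,350) and (50,232). The tray front stands at the robot side. I'll fit the pose from these.

```bash
python3 - <<'E'
import pickle,cv2,numpy as np
from scipy.optimize import least_squares
from h import *
d=pickle.load(open("f0.pkl","rb")); S,T=d["scene"],d["side"]
L=[(-.09,.095,.08),(-.09,-.095,.08),(.09,-.095,.08),(.09,.095,.08)]
cs=[(388,68),(70,160),(185,385),(527,290)]; ct=[(343,350),(497,143),(222,55),(50,232)]
obs=[(S,l,(275+a/5,205+b/5)) for l,(a,b) in zip(L,cs)]+[(T,l,(250+a/5,195+b/5)) for l,(a,b) in zip(L,ct)]
obs+=[(S,(-.03,0,.090),(328,238)),(T,(-.03,0,.090),(314.6,231.7))]
def W(p,l): return np.array([p[0]+np.cos(p[2])*l[0]-np.sin(p[2])*l[1],p[1]+np.sin(p[2])*l[0]+np.cos(p[2])*l[1],l[2]])
def res(p): return np.concatenate([proj(f,W(p,l))-q for f,l,q in obs])
s=least_squares(res,[.69,-.03,0],loss="soft_l1"); print(s.x,res(s.x).round(1)); p=s.x
print("button",W(p,(-.03,0,.094)),"tray plate nominal z38",W(p,(-.09,0,.038)))
for sm in (150,170,185,200):
    a,b=seg(S,(382,186,402,208),18,28,sm,120),seg(T,(300,332,328,360),15,28,sm,120); print(sm,a,b)
c=cv2.resize(np.hstack([S["color"][180:225,365:410],T["color"][325:370,292:337]]),None,fx=8,fy=8,interpolation=cv2.INTER_CUBIC)
cv2.imwrite("pics/t.png",c)
E
```

```text
[ 0.68160449 -0.02894617 -0.10281162] [-0.5 -3.4 -1.7 -3.6 -0.2  2.1  1.  -0.9 -1.5 -1.   0.6 -1.5  0.3 -2.5
 -2.1 -0.   0.9 -1.1  0.   0.4]
button [ 0.65176291 -0.02586726  0.094     ] tray plate nominal z38 [ 0.59207974 -0.01970942  0.038     ]
150 (array([391.60283688, 196.38297872]), array([  4,   4,  13,  15, 141], dtype=int32)) (array([312.86290323, 347.07258065]), array([  0,   0,  28,  28, 496], dtype=int32))
170 (array([391.76666667, 195.90833333]), array([  4,   4,  13,  14, 120], dtype=int32)) (array([313.68965517, 345.83908046]), array([  6,   5,  17,  20, 261], dtype=int32))Traceback (most recent call last):
  File "<stdin>", line 14, in <module>
  File "h.py", line 17, in seg
    n,l,s,c=cv2.connectedComponentsWithStats(m.astype(np.uint8)); i=1+np.argmax(s[1:,4])
                                                                      ~~~~~~~~~^^^^^^^^^
    return _wrapfunc(a, 'argmax', axis=axis, out=out, **kwds)
    return bound(*args, **kwds)
ValueError: attempt to get argmax of an empty sequence
```

```bash
python3 - <<'E'
import pickle,cv2,numpy as np
from scipy.optimize import least_squares
from h import *
d=pickle.load(open("f0.pkl","rb")); S,T=d["scene"],d["side"]
cs=[(388,68),(70,160),(185,385),(527,290)]; ct=[(343,350),(497,143),(222,55),(50,232)]
def W(p,l): return np.array([p[0]+np.cos(p[2])*l[0]-np.sin(p[2])*l[1],p[1]+np.sin(p[2])*l[0]+np.cos(p[2])*l[1],l[2]])
def res(p):
    L=[(p[3],.095,.08),(p[3],-.095,.08),(.09,-.095,.08),(.09,.095,.08)]
    o=[(S,l,(275+a/5,205+b/5)) for l,(a,b) in zip(L,cs)]+[(T,l,(250+a/5,195+b/5)) for l,(a,b) in zip(L,ct)]
    o+=[(S,(-.03,0,.091),(328,238)),(T,(-.03,0,.091),(314.6,231.7))]
    return np.concatenate([proj(f,W(p,l))-q for f,l,q in o])
s=least_squares(res,[.69,-.03,0,-.09],loss="soft_l1"); print(s.x,res(s.x).round(1)); p=s.x
print("button",W(p,(-.03,0,.094)))
for f,cc in((S,cs),(T,ct)):
    o=(275,205) if f is S else (250,195)
    print([onz(f,(o[0]+a/5,o[1]+b/5),.08).round(4).tolist() for a,b in cc])
a,b=seg(S,(382,186,402,208),18,28,150,120)[0],seg(T,(300,332,328,360),15,28,170,120)[0]
print(tri([S,T],[a,b]),onz(S,a,.015),onz(T,b,.015))
c=cv2.resize(np.hstack([S["color"][180:225,365:410],T["color"][325:370,292:337]]),None,fx=8,fy=8,interpolation=cv2.INTER_CUBIC)
cv2.imwrite("pics/t.png",c)
E
```

```text
[ 0.68032334 -0.02892309 -0.10010992 -0.086083  ] [-0.2 -2.8 -1.4 -2.8 -0.3  1.7  0.8 -1.3 -2.2 -1.4 -0.3 -1.8  0.5 -2.3
 -1.7  0.2  0.7 -1.7  0.5  0.3]
button [ 0.65047354 -0.02592481  0.094     ]
[[0.6137, 0.0693, 0.08], [0.5959, -0.1158, 0.08], [0.756, -0.1295, 0.08], [0.7821, 0.0525, 0.08]]
[[0.5971, 0.0766, 0.08], [0.5817, -0.1075, 0.08], [0.757, -0.1216, 0.08], [0.7755, 0.0543, 0.08]]
[0.53149185 0.26170734 0.01345114] [0.53281028 0.26062911 0.015     ] [0.53102629 0.26271448 0.015     ]
```

View pics/t.png

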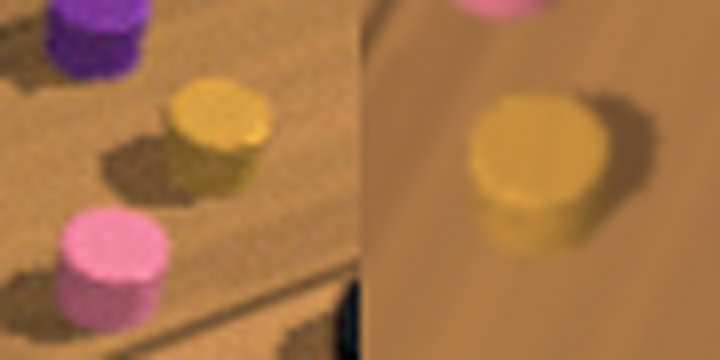

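The tin's top ellipse is centred at scene (392.4,194.1) and side (314.5,343.6). The pink and purple tins stand on either side of it. I'll compute their positions and the first move.

```bash
cat >> h.py <<'E'
def go(x,y,z,yaw,flip=0):
    from bench import r
    o=r.get_obs(); R=Ro.from_rotvec(o["orientation"])
    G=Ro.from_euler("z",yaw)*Ro.from_rotvec([np.pi,0,0])
    dr=(R.inv()*G).as_rotvec(degrees=True)/8
    print("row",shift(np.array([x,y,z])-o["tcp_pos"],o["orientation"]).round(2).tolist(),dr.round(2).tolist(),"at",o["tcp_pos"].round(4),"F",o["contact_force"].round(1),"t",round(o["clock"],2),"w",round(o["grip_width"],4))
E
python3 - <<'E'
import pickle
from h import *
d=pickle.load(open("f0.pkl","rb")); S,T=d["scene"],d["side"]
print("tin",onz(S,(392.4,194.1),.028),onz(T,(314.5,343.6),.028))
print("pink",onz(S,(379.2,210.3),.028)); print("purple",onz(S,(377.2,181),.028))
print("polish",onz(S,(416,221),.02),"green",onz(S,(432,174),.036),"scent",onz(S,(219,226),.09))
go(.652,-.028,.16,-.1)
E
```

```text
tin [0.53632277 0.25933845 0.028     ] [0.52792199 0.26497039 0.028     ]
pink [0.57749289 0.18542483 0.028     ]
purple [0.46418218 0.25013404 0.028     ]
polish [0.6575396  0.26271333 0.02      ] green [0.52176781 0.41775321 0.036     ] scent [ 0.4835321 -0.2685333  0.09     ]
row [25.11, -19.84, 3.17] [-0.01, 0.0, 2.39] at [ 0.1563 -0.6562  0.2384] F [-0.4 -0.4 -0.5] t 0.1 w 0.0854
```

```bash
python3 -m creep '{"rows":[[25.1,-19.8,0,0,0,2.4,0],[25.1,-19.8,0,0,0,2.4,0],[25.1,-19.8,0,0,0,2.4,0],[25.1,-19.8,0,0,0,2.4,0],[25.1,-19.8,0,0,0,2.4,0],[25.1,-19.8,0,0,0,2.4,0],[25.1,-19.8,0,0,0,2.4,0],[25.1,-19.8,0,0,0,2.4,0],[25.1,-19.8,0,0,0,2.4,0],[25.1,-19.8,0,0,0,2.4,0]]}' 20
python3 -c "
from h import *
go(.652,-.028,.16,-.1)"
```

```text
clock: 1.35
tcp_pos: [0.5448, -0.1648, 0.2391]
orientation: [3.137, -0.16, -0.0]
contact_force: [1.0, -0.1, -0.1]
grip_width: -0.0003
gripper_force: 0.0
row [3.71, -5.88, 3.16] [0.0, 0.0, -0.01] at [ 0.5448 -0.1648  0.2391] F [ 1.  -0.1 -0.1] t 1.35 w -0.0003
```

```bash
python3 -m creep '{"rows":[[3.7,-5.9,0,0,0,0,0],[3.7,-5.9,0,0,0,0,0],[3.7,-5.9,2,0,0,0,0],[3.7,-5.9,3.2,0,0,0,0],[3.7,-5.9,3.2,0,0,0,0],[3.7,-5.9,3.2,0,0,0,0]]}'
python3 - <<'E'
from h import *
from bench import optics
f=optics.grab_frame("wrist"); cv2.imwrite("pics/w1.png",f["color"])
go(.652,-.028,.12,-.1)
for X in [(.652,-.028,.094),(.652,-.028,.08)]: print(proj(f,X))
s=seg(f,(0,0,640,480),172,6,170); print(s, onz(f,s[0],.092))
E
```

```text
clock: 2.1
tcp_pos: [0.6514, -0.0301, 0.1605]
orientation: [3.137, -0.161, 0.002]
contact_force: [-0.3, 0.6, 0.6]
grip_width: 0.0001
gripper_force: 0.0
row [-0.0, -0.09, 1.65] [0.0, -0.02, -0.02] at [ 0.6518 -0.0302  0.1612] F [ 0.2 -0.4  0.7] t 2.15 w 0.0002
[316.5218837  261.23448362]
[316.63770207 253.90041893]
(array([312.37981651, 257.27033639]), array([ 290,  234,   45,   47, 1635], dtype=int32)) [ 0.65393879 -0.02583132  0.092     ]
```

View pics/w1.png

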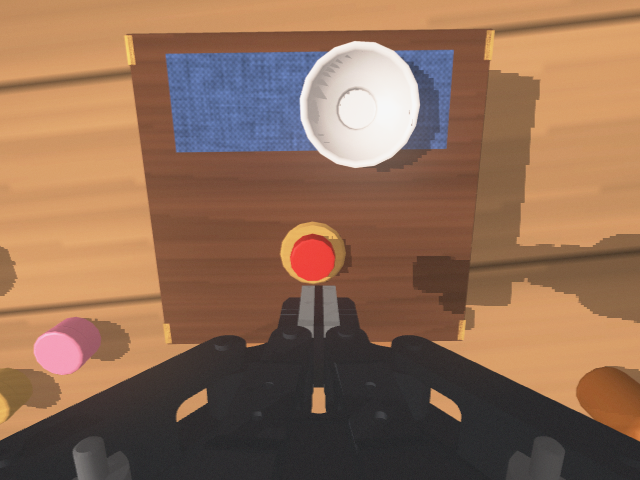

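The wrist view has the button at (312,257). The case top corners are rear (127,36) and (493,30), and front (164,343) and (465,340).

```bash
python3 -m creep '{"rows":[[0,-0.2,1.6,0,0,0,0],[0.05,-0.2,2.1,0,0,0,0],[0.05,-0.2,2.25,0,0,0,0],[0.05,-0.2,2.25,0,0,0,0]]}'
python3 - <<'E'
from h import *
from bench import r,optics
f=optics.grab_frame("wrist")
go(.6535,-.0265,.0955,-.1)
E
python3 - <<'E'
# corners from w1 need its camera pose: camera is rigid to tool; reuse current pose transform
from h import *
from bench import r,optics
o=r.get_obs(); f=optics.grab_frame("wrist")
Rt=Ro.from_rotvec(o["orientation"]).as_matrix()
c=-f["R"].T@f["t"]; rel=Rt.T@(c-o["tcp_pos"])
R1=Ro.from_rotvec([3.137,-.161,.002]).as_matrix()
g=dict(f); Rc=f["R"]@Rt@R1.T; c1=np.array([.6518,-.0302,.1612])+R1@rel
g["R"]=Rc; g["t"]=-Rc@c1
P=[onz(g,p,.08) for p in [(127,36),(493,30),(164,343),(465,340)]]
print(np.round(P,4)); 
for i,j in((0,1),(2,3)): v=P[i]-P[j]; print("yaw",np.arctan2(-v[0],v[1]),np.linalg.norm(v))
for i,j in((0,2),(1,3)): v=P[i]-P[j]; print("yaw",np.arctan2(v[1],v[0]),np.linalg.norm(v))
print("mean",np.mean(P,0), onz(g,(312.4,257.3),.092))
E
```

```text
clock: 2.65
tcp_pos: [0.6535, -0.0246, 0.1043]
orientation: [3.137, -0.16, 0.003]
contact_force: [1.4, -0.9, 0.1]
grip_width: 0.0001
gripper_force: 0.0
row [0.0, 0.08, 0.36] [-0.0, -0.01, -0.01] at [ 0.6536 -0.0245  0.1044] F [-0.4  0.1  1.2] t 2.7 w -0.0003
[[ 0.7799  0.0574  0.08  ]
 [ 0.7631 -0.1313  0.08  ]
 [ 0.6027  0.0759  0.08  ]
 [ 0.5849 -0.1167  0.08  ]]
yaw -0.08886695691138681 0.18945536359102647
yaw -0.09204307489076154 0.1934452256730527
yaw -0.10391375824599118 0.17817034410901617
yaw -0.0815496772649062 0.1787693647431378
mean [ 0.68264724 -0.02866921  0.08      ] [ 0.65411342 -0.02589133  0.092     ]
```

```bash
python3 -m creep '{"rows":[[0,0.05,0.1,0,0,0,0],[0,0.05,0.18,0,0,0,0],[0,0.05,0.24,0,0,0,0],[0,0.05,0.28,0,0,0,0],[0,0.05,0.3,0,0,0,0]]}'
python3 -c "
from h import *
go(.6535,-.0265,.0955,-.1)"
```

```text
clock: 3.38
tcp_pos: [0.6535, -0.0252, 0.0964]
orientation: [-3.137, 0.159, -0.003]
contact_force: [0.7, -0.2, 5.1]
grip_width: -0.0
gripper_force: 2.4
row [0.0, 0.05, 0.04] [-0.0, -0.01, -0.01] at [ 0.6535 -0.0252  0.0964] F [ 0.7 -0.2  5.1] t 3.38 w -0.0
```

```bash
python3 -m creep '{"rows":[[0,0,-1,0,0,0,0],[0,0,-2.5,0,0,0,0],[0,0,-3.2,0,0,0,0],[0,0,-3.2,0,0,0,0]]}'
python3 - <<'E'
from h import *
from bench import optics
f=optics.grab_frame("side"); cv2.imwrite("pics/s2.png",cv2.resize(f["color"][180:380,240:440],None,fx=3,fy=3,interpolation=cv2.INTER_CUBIC))
go(.531,.262,.15,-.092)
E
```

```text
clock: 3.88
tcp_pos: [0.6532, -0.0255, 0.1764]
orientation: [3.138, -0.159, 0.003]
contact_force: [0.4, -0.3, 0.3]
grip_width: 0.0001
gripper_force: 0.0
row [-5.99, -10.95, 1.0] [0.0, 0.0, -0.07] at [ 0.6523 -0.0256  0.175 ] F [ 0.1  0.1 -0.2] t 3.92 w -0.0001
```

View pics/s2.png

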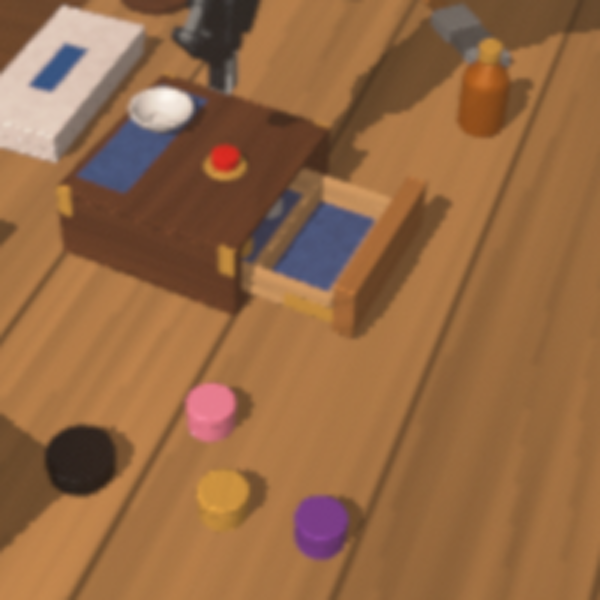

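The tray has sprung out fully, and the brass tin is at crop (223,498). Next I'll go to the tin.

```bash
python3 -m creep '{"rows":[[-6,-11,0,0,0,0,70],[-6,-11,0,0,0,0,70],[-6,-11,0,0,0,0,70],[-6,-11,1,0,0,0,70],[-6,-11,1,0,0,0,70],[-6,-11,1,0,0,0,70],[-6,-11,1,0,0,0,70],[-6,-11,1,0,0,0,70]]}'
python3 - <<'E'
from h import *
from bench import optics
f=optics.grab_frame("wrist"); cv2.imwrite("pics/w2.png",f["color"])
go(.531,.262,.02,-.092)
print(proj(f,(.531,.262,.028)))
s=seg(f,(200,180,440,360),18,28,150,120); print(s,onz(f,s[0],.028))
E
```

```text
clock: 4.92
tcp_pos: [0.5319, 0.2612, 0.1499]
orientation: [3.136, -0.163, -0.001]
contact_force: [0.2, -0.9, -0.7]
grip_width: 0.07
gripper_force: 0.0
row [-0.05, -0.03, 5.21] [0.01, -0.0, -0.09] at [0.5321 0.2613 0.1502] F [-0.8  0.3 -0.4] t 4.97 w 0.0698
[318.8692435  238.24154008]
(array([294.09090909, 223.72727273]), array([91, 41,  7,  6, 11], dtype=int32)) [0.54325966 0.27813386 0.028     ]
```

View pics/w2.png

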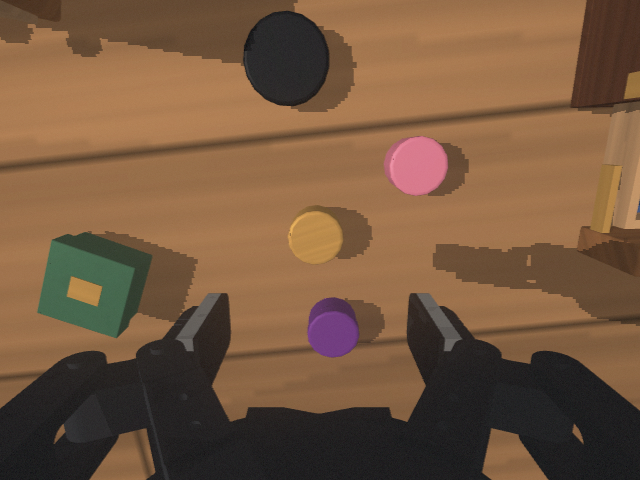

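The tin is at (316,237), midway between the fingers and clear of the neighbours. I'll descend and grip.

```bash
python3 -m creep '{"rows":[[-0.05,-0.05,2,0,0,0,70],[-0.05,-0.05,4,0,0,0,70],[-0.05,-0.05,5,0,0,0,70],[-0.05,-0.05,5.5,0,0,0,70],[-0.05,-0.05,5.5,0,0,0,70],[-0.05,-0.05,5.5,0,0,0,30],[-0.05,-0.05,5.5,0,0,0,30],[-0.05,-0.05,5.5,0,0,0,30],[-0.05,-0.05,5.5,0,0,0,30],[-0.05,-0.05,5.5,0,0,0,30]]}' 25
python3 -c "
from h import *
go(.531,.262,.15,-.092)"
```

```text
clock: 6.22
tcp_pos: [0.5311, 0.265, 0.0146]
orientation: [-3.137, 0.159, -0.003]
contact_force: [-1.0, -2.2, 7.2]
grip_width: 0.0387
gripper_force: 25.0
row [0.02, 0.11, -5.42] [-0.01, -0.02, -0.07] at [0.5311 0.265  0.0146] F [-1.  -2.2  7.2] t 6.22 w 0.0387
```

```bash
python3 -m creep '{"rows":[[0,0,-0.5,0,0,0,30],[0,0,-2.5,0,0,0,30],[0,0,-4.5,0,0,0,30],[0,0,-5,0,0,0,30],[0,0,-5,0,0,0,30]]}'
python3 - <<'E'
from h import *
from bench import optics
f=optics.grab_frame("wrist"); cv2.imwrite("pics/w3.png",f["color"])
go(.551,-.0166,.15,-.092)
E
```

```text
clock: 6.85
tcp_pos: [0.5304, 0.2648, 0.1391]
orientation: [-3.137, 0.159, -0.003]
contact_force: [-0.6, -0.5, -1.6]
grip_width: 0.0386
gripper_force: 25.8
row [1.99, 11.09, -0.49] [0.0, 0.0, -0.07] at [0.5297 0.2643 0.1377] F [-0.2 -0.7 -1.9] t 6.9 w 0.0387
```

View pics/w3.png

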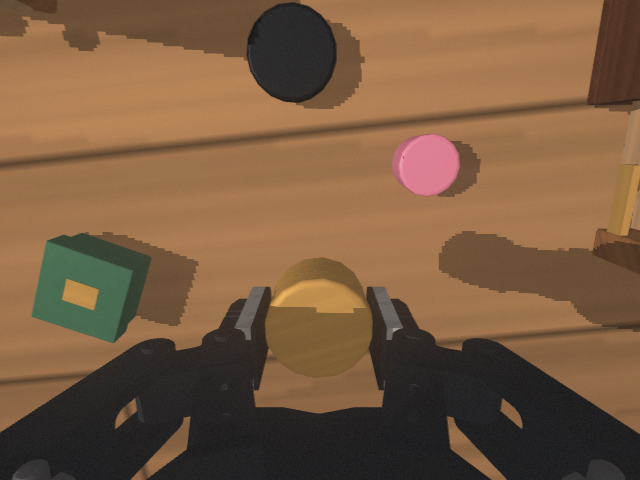

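The tin is held upright between the pads, around (319,315), and the neighbours are undisturbed. Next I'll carry it over the tray.

```bash
python3 -m creep '{"rows":[[0.7,3.7,-0.6,0,0,0,30],[1,5.5,-0.6,0,0,0,30],[1.4,7.5,-0.6,0,0,0,30],[1.8,9.5,-0.6,0,0,0,30],[2,10.7,-0.6,0,0,0,30],[2,11.1,-0.6,0,0,0,30],[2,11.1,-0.6,0,0,0,30],[2,11.1,-0.6,0,0,0,30]]}'
python3 - <<'E'
from h import *
from bench import optics
f=optics.grab_frame("wrist"); cv2.imwrite("pics/w4.png",f["color"])
go(.551,-.0166,.06,-.092)
c,s=np.cos(-.092),np.sin(-.092)
for l in [(-.13-.0335,.065),(-.13-.0335,-.065),(-.13+.0335,.065),(-.13+.0335,-.065)]:
    print(l,proj(f,(.6827+c*l[0]-s*l[1],-.0287+s*l[0]+c*l[1],.04)).round())
E
```

```text
clock: 7.9
tcp_pos: [0.5515, -0.0142, 0.1526]
orientation: [-3.137, 0.155, 0.001]
contact_force: [0.1, 0.0, -1.1]
grip_width: 0.0382
gripper_force: 25.9
row [-0.01, 0.1, 3.71] [-0.01, 0.0, -0.05] at [ 0.5516 -0.0143  0.1528] F [ 0.5  0.5 -1.2] t 7.95 w 0.0388
(-0.1635, 0.065) [232. 284.]
(-0.1635, -0.065) [416. 283.]
(-0.0965, 0.065) [225. 189.]
(-0.0965, -0.065) [423. 187.]
```

View pics/w4.png

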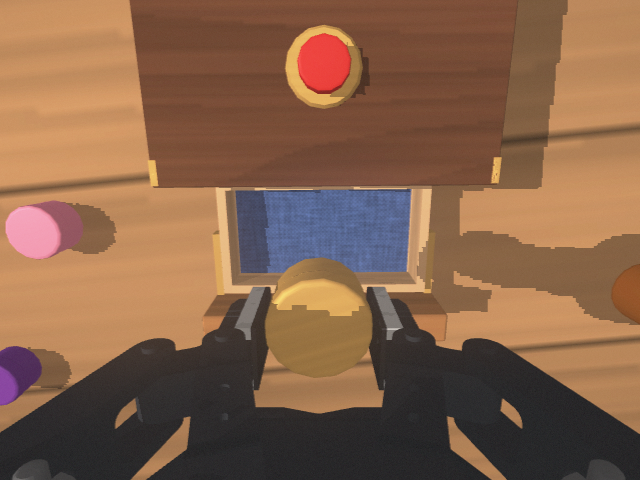

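The predicted compartment rim (232..416, 189..284) matches what I see. I'll lower slowly.

```bash
python3 -m creep '{"rows":[[0,0.1,1.5,0,0,0,30],[0,0.1,3,0,0,0,30],[0,0.1,4,0,0,0,30],[0,0.1,4.5,0,0,0,30],[0,0.1,4.75,0,0,0,30],[0,0.1,4.85,0,0,0,30],[0,0.1,4.85,0,0,0,30]]}'
python3 -c "
from h import *
go(.551,-.0166,.0286,-.092)"
```

```text
clock: 8.82
tcp_pos: [0.5521, -0.0188, 0.0324]
orientation: [-3.137, 0.159, -0.002]
contact_force: [0.5, 0.2, -1.2]
grip_width: 0.039
gripper_force: 25.9
row [-0.05, -0.08, 0.15] [-0.0, -0.01, -0.07] at [ 0.5521 -0.0188  0.0324] F [ 0.5  0.2 -1.2] t 8.82 w 0.039
```

```bash
python3 -m creep '{"rows":[[0,0,0.06,0,0,0,30],[0,0,0.1,0,0,0,30],[0,0,0.14,0,0,0,30],[0,0,0.14,0,0,0,30]]}'
```

```text
clock: 9.32
tcp_pos: [0.5516, -0.019, 0.0286]
orientation: [3.137, -0.159, 0.0]
contact_force: [-0.8, -0.5, 2.7]
grip_width: 0.0383
gripper_force: 26.2
```

It is touching the floor, with Fz rising from -1.2 to +2.7 N. I'll release and rise.

```bash
python3 -m creep '{"rows":[[0,0,0,0,0,0,44],[0,0,0,0,0,0,50],[0,0,0,0,0,0,56],[0,0,0,0,0,0,60],[0,0,-0.5,0,0,0,60],[0,0,-1.5,0,0,0,60],[0,0,-3,0,0,0,60],[0,0,-5,0,0,0,60],[0,0,-5,0,0,0,60]]}'
python3 - <<'E'
from h import *
from bench import optics
f=optics.grab_frame("side"); cv2.imwrite("pics/s3.png",cv2.resize(f["color"][180:320,240:400],None,fx=4,fy=4,interpolation=cv2.INTER_CUBIC))
go(.45,-.007,.15,-.092)
E
```

```text
clock: 10.45
tcp_pos: [0.5545, -0.0187, 0.1582]
orientation: [-3.137, 0.159, -0.014]
contact_force: [1.0, 0.2, 0.0]
grip_width: 0.0603
gripper_force: 0.0
row [-4.15, -0.06, 0.22] [-0.0, -0.04, -0.07] at [ 0.5529 -0.0189  0.1559] F [ 0.7 -0.2 -0.3] t 10.5 w 0.0601
```

View pics/s3.png

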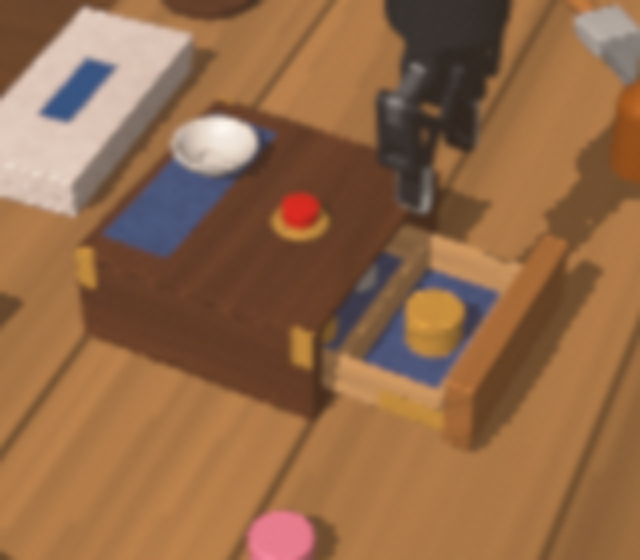

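The tin stands upright in the front compartment. The plate's outer top edge in the crop runs from about (565,240) to (472,405), which I'll use for a rough location before touching it. That makes ten pictures, so from here I check numerically.

```bash
python3 -m creep '{"rows":[[-2,-0.05,0,0,0,0,30],[-4,-0.05,0,0,0,0,0],[-4.3,-0.05,0,0,0,0,0],[-4.3,-0.05,0.2,0,0,0,0],[-4.3,-0.05,0.2,0,0,0,0]]}'
python3 - <<'E'
from h import *
from bench import optics
f=optics.grab_frame("side")
for p in [(565,240),(472,405)]:
    X=onz(f,(240+p[0]/4,180+p[1]/4),.066); d=X[:2]-[.6827,-.0287]; c,s=np.cos(-.092),np.sin(-.092)
    print("plate local",c*d[0]+s*d[1],-s*d[0]+c*d[1])
go(.448,-.0071,.036,-.092)
E
```

```text
clock: 11.12
tcp_pos: [0.4457, -0.0068, 0.1479]
orientation: [-3.137, 0.159, 0.0]
contact_force: [1.1, 0.3, 0.4]
grip_width: -0.0003
gripper_force: 0.0
plate local -0.19294565868639924 -0.08053786731520605
plate local -0.20093569586715318 0.08922922666068685
row [0.09, 0.01, 4.48] [-0.0, -0.0, -0.07] at [ 0.4458 -0.0067  0.148 ] F [ 1.   0.5 -0.2] t 11.18 w 0.0001
```

```bash
python3 -m creep '{"rows":[[0,0,2,0,0,0,0],[0,0,4,0,0,0,0],[0,0,4.48,0,0,0,0],[0.4,0,4.48,0,0,0,0],[0.6,0,4.48,0,0,0,0],[0.7,0,4.48,0,0,0,0],[0.8,0,4.48,0,0,0,0],[0.8,0,4.48,0,0,0,0]]}'
python3 -c "
from h import *
go(.476,-.0097,.036,-.092)"
```

```text
clock: 12.18
tcp_pos: [0.465, -0.0089, 0.0367]
orientation: [-3.138, 0.159, -0.001]
contact_force: [0.6, -0.4, -0.1]
grip_width: -0.0002
gripper_force: 0.0
row [0.44, -0.01, 0.03] [-0.0, -0.01, -0.07] at [ 0.465  -0.0089  0.0367] F [ 0.6 -0.4 -0.1] t 12.18 w -0.0002
```

```bash
for i in 1 2 3 4 5; do python3 -m creep '{"rows":[[0.05,0,0,0,0,0,0],[0.1,0,0,0,0,0,0],[0.1,0,0,0,0,0,0]]}' | egrep "pos|contact"; done
```

```text
tcp_pos: [0.4672, -0.0091, 0.0363]
contact_force: [-0.3, -0.7, 0.6]
tcp_pos: [0.4697, -0.0093, 0.0363]
contact_force: [0.5, 0.3, 0.6]
tcp_pos: [0.4722, -0.0096, 0.0363]
contact_force: [-0.0, 0.4, 0.7]
tcp_pos: [0.4747, -0.0098, 0.0363]
contact_force: [-0.5, -0.3, -0.7]
tcp_pos: [0.4771, -0.0101, 0.0363]
contact_force: [-0.5, 0.0, 0.8]
```

```bash
for i in 1 2 3 4 5 6; do python3 -m creep '{"rows":[[0.05,0,0,0,0,0,0],[0.1,0,0,0,0,0,0],[0.15,0,0,0,0,0,0],[0.2,0,0,0,0,0,0],[0.2,0,0,0,0,0,0]]}' | egrep "pos|contact"; done
```

```text
tcp_pos: [0.4821, -0.0106, 0.0362]
contact_force: [-1.7, -0.3, 0.3]
tcp_pos: [0.4872, -0.011, 0.0363]
contact_force: [-2.3, 1.2, -1.2]
tcp_pos: [0.4922, -0.0116, 0.0363]
contact_force: [-1.7, 0.7, -1.8]
tcp_pos: [0.4972, -0.0121, 0.0363]
contact_force: [-1.4, 2.0, -0.6]
tcp_pos: [0.5022, -0.0126, 0.0363]
contact_force: [-1.9, 1.0, -0.7]
tcp_pos: [0.5072, -0.0131, 0.0363]
contact_force: [-2.5, 2.3, 0.0]
```

```bash
for i in 1 2 3; do python3 -m creep '{"rows":[[0.1,0,0,0,0,0,0],[0.2,0,0,0,0,0,0],[0.3,0,0,0,0,0,0],[0.4,0,0,0,0,0,0],[0.4,0,0,0,0,0,0]]}' | egrep "clock|pos|contact"; done
```

```text
clock: 18.42
tcp_pos: [0.5172, -0.0142, 0.0363]
contact_force: [-2.6, 1.9, 0.5]
clock: 19.05
tcp_pos: [0.5272, -0.0151, 0.0363]
contact_force: [-2.2, 1.9, 1.3]
clock: 19.68
tcp_pos: [0.5371, -0.0161, 0.0363]
contact_force: [-2.7, 3.1, 0.5]
```

```bash
for i in 1 2 3 4 5 6 7; do python3 -m creep '{"rows":[[0.04,0,0,0,0,0,0],[0.06,0,0,0,0,0,0],[0.06,0,0,0,0,0,0]]}' | egrep "clock|pos|contact"; done
```

```text
clock: 20.05
tcp_pos: [0.5382, -0.0163, 0.0363]
contact_force: [-3.8, 3.1, 0.8]
clock: 20.42
tcp_pos: [0.5396, -0.0164, 0.0363]
contact_force: [-3.8, 4.2, 1.3]
clock: 20.8
tcp_pos: [0.5403, -0.0164, 0.0362]
contact_force: [-5.6, 3.2, 3.0]
clock: 21.18
tcp_pos: [0.5413, -0.0165, 0.0362]
contact_force: [-7.4, 3.8, 5.4]
clock: 21.55
tcp_pos: [0.5426, -0.0166, 0.0362]
contact_force: [-8.0, 3.8, 5.2]
clock: 21.92
tcp_pos: [0.5439, -0.0167, 0.0362]
contact_force: [-8.6, 4.6, 5.5]
clock: 22.3
tcp_pos: [0.5452, -0.0169, 0.0361]
contact_force: [-9.0, 4.4, 5.9]
```

```bash
for i in 1 2 3 4 5 6 7; do python3 -m creep '{"rows":[[0.03,0,0,0,0,0,0],[0.05,0,0,0,0,0,0],[0.05,0,0,0,0,0,0]]}' | egrep "clock|pos|contact"; done
```

```text
clock: 22.68
tcp_pos: [0.5463, -0.017, 0.0361]
contact_force: [-9.1, 4.0, 6.9]
clock: 23.05
tcp_pos: [0.5474, -0.0171, 0.0361]
contact_force: [-9.9, 3.4, 6.2]
clock: 23.42
tcp_pos: [0.5483, -0.0172, 0.0361]
contact_force: [-11.7, 5.1, 7.7]
clock: 23.8
tcp_pos: [0.5508, -0.0175, 0.036]
contact_force: [-6.8, 3.9, 2.1]
clock: 24.18
tcp_pos: [0.552, -0.0176, 0.036]
contact_force: [-7.5, 4.6, 3.0]
clock: 24.55
tcp_pos: [0.5532, -0.0177, 0.036]
contact_force: [-7.1, 4.3, 2.2]
clock: 24.92
tcp_pos: [0.5545, -0.0179, 0.036]
contact_force: [-7.0, 4.0, 3.0]
```

```bash
for i in 1 2 3 4; do python3 -m creep '{"rows":[[0.02,0,0,0,0,0,0],[0.03,0,0,0,0,0,0],[0.03,0,0,0,0,0,0]]}' | egrep "clock|pos|contact"; done; python3 - <<'E'
from h import *
from bench import optics
f=optics.grab_frame("side"); print(seg(f,(300,220,330,245),172,6,170))
E
```

```text
clock: 25.3
tcp_pos: [0.5551, -0.0179, 0.036]
contact_force: [-7.6, 3.7, 3.0]
clock: 25.68
tcp_pos: [0.5559, -0.018, 0.036]
contact_force: [-6.6, 3.7, 2.9]
clock: 26.05
tcp_pos: [0.5567, -0.0181, 0.036]
contact_force: [-6.1, 3.7, 2.8]
clock: 26.42
tcp_pos: [0.5582, -0.0182, 0.0361]
contact_force: [-4.1, 3.3, 1.7]
(array([314.56521739, 231.71014493]), array([10,  8, 10,  9, 69], dtype=int32))
```

The force dropped from 7 to 4 N and the button is back up, with the same blob as at the start, so it has clicked. I'll back off gently.

```bash
for i in 1 2 3; do python3 -m creep '{"rows":[[-0.05,0,0,0,0,0,0],[-0.1,0,0,0,0,0,0],[-0.1,0,0,0,0,0,0]]}' | egrep "clock|pos|contact"; done; python3 - <<'E'
import pickle
from h import *
from bench import optics
d=pickle.load(open("f0.pkl","rb"))["side"]["color"]
f=optics.grab_frame("side")["color"]
D=np.abs(f.astype(int)-d)[195:295,250:375].max(2); D=cv2.blur(D.astype(np.uint8),(3,3))
m=D>40; print(m.sum(), np.argwhere(m).min(0) if m.any() else 0, np.argwhere(m).max(0) if m.any() else 0)
E
```

```text
clock: 26.85
tcp_pos: [0.5569, -0.0188, 0.0364]
contact_force: [-0.3, 0.6, -1.4]
clock: 27.22
tcp_pos: [0.5542, -0.0181, 0.0365]
contact_force: [0.1, -0.1, -0.7]
clock: 27.6
tcp_pos: [0.5513, -0.0177, 0.0363]
contact_force: [0.3, -0.2, 0.6]
1660 [ 0 76] [ 69 124]
```

The force is zero as I back away, so the tray is holding. I'll retreat and compare with the first images.

```bash
python3 -m creep '{"rows":[[-0.5,0,0,0,0,0,0],[-1.5,0,0,0,0,0,0],[-2,0,-0.5,0,0,0,0],[-2,0,-2,0,0,0,0],[-2,2,-4,0,0,0,0],[-2,4,-6,0,0,0,0],[-2,6,-7,0,0,0,0],[-2,8,-7,0,0,0,0],[-2,9,-7,0,0,0,0],[-2,9,-7,0,0,0,0]]}'
python3 - <<'E'
import pickle
from h import *
from bench import optics
d=pickle.load(open("f0.pkl","rb"))
for n in ("side","scene"):
    f=optics.grab_frame(n)["color"]
    D=cv2.blur(np.abs(f.astype(int)-d[n]["color"]).max(2).astype(np.uint8),(3,3))
    k,l,s,c=cv2.connectedComponentsWithStats((D>35).astype(np.uint8))
    print(n,[x.tolist() for x in s[1:] if x[4]>8])
E
```

```text
clock: 28.9
tcp_pos: [0.4781, -0.2386, 0.2122]
orientation: [3.136, -0.166, 0.001]
contact_force: [0.2, 0.4, 0.1]
grip_width: 0.0
gripper_force: 0.0
side [[393, 0, 247, 268, 15615], [534, 26, 48, 94, 2219], [569, 108, 9, 6, 40], [423, 154, 85, 45, 1267], [634, 162, 6, 26, 58], [635, 198, 5, 21, 65], [580, 238, 45, 47, 1366], [554, 267, 9, 13, 51], [623, 276, 11, 5, 37], [576, 278, 9, 9, 61], [634, 285, 6, 10, 41], [629, 296, 9, 5, 31], [320, 337, 9, 16, 82]]
scene [[0, 0, 27, 27, 413], [170, 0, 76, 193, 7891], [242, 33, 20, 46, 535], [262, 50, 6, 38, 192], [0, 74, 44, 74, 1295], [251, 81, 6, 5, 28], [14, 142, 103, 62, 881], [127, 153, 30, 10, 107], [160, 152, 24, 5, 73], [0, 155, 5, 6, 18], [39, 180, 23, 22, 302], [377, 195, 20, 11, 140], [41, 202, 23, 8, 60], [27, 237, 38, 49, 920], [63, 250, 106, 28, 1581]]
```

The only differences from the start are the arm, its shadows and the moved tin. The case and tray look exactly as they did shut, and the bystanders show no change.

```bash
python3 -c "
from bench import r
print(r.hand_in())"
```

```text
the job is handed in; nothing more can be done
None
```

I pressed the button, set the brass tin upright in the tray's front compartment, pushed the tray home until it clicked (highest force reading about 15 N), saw that it stayed shut with nothing else moved, and handed the job in at about 29 s.

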